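# Index the carton stand towards the lemon bowl

### The arm

A 6-joint arm with a two-finger parallel gripper is mounted at the origin on the work surface. World frame = base frame: x ahead of the robot, y to its left, z up, the work surface at z = 0. Lengths are in m, angles in rad, forces in N, time in s.
With the tool pointing down it reaches from about 0.4 to 0.825 m from the base axis. Payload 7 kg.
Tool frame: the origin (TCP) lies at the very end of the fingers, on their centre line; the grasp point (between the pads) lies manip.grip_point_offset behind it (manip.grip_point_offset is the distance from the TCP to the grasp point, in m); z points along the fingers, y is the line along which they close (so a half turn about z gives the same grasp; the last joint's range is limited). The gripper opens to 85 mm and grips with 20 to 120 N. Pads are 22 mm wide; open, the fingers measure 114 mm over their backs; the gripper's body (76 mm by 85 mm) begins 54 mm behind the grasp point. The pads swing forward as they close: fully open they stand 13 mm farther back than shut.
Start: joints at [-0.948, 0.359, 0.012, 0, -1.224, -0.288], TCP at [0.222, -0.638, 0.231] pointing down, gripper open.
Joint ranges: [-3.07, 3.07], [-1.43, 2.12], [-1.02, 1.25], [-3.03, 1.67], [-3.05, -0], [-3.03, 3.03]. Speed limits (rad/s): [2.39, 2.39, 3.01, 3.14, 3.14, 3.14].

### API

Orientations are given as a rotation vector (axis times angle).
In Python, from station import status, imaging, manip gives the robot as it stands.
- The arm moves only by the tool step_arm, never from a script. Its argument "commands" is a list of rows, each a list of 3 entries, a list of its own where there are three numbers: the shift along the tool's x, y, z in mm, then the turn about the tool's z in rad, then the finger opening in mm, from 0 to 85.4. A call has 1 to 20 rows; each row is the pose to reach, as a shift and turn from the pose commanded when the call began, along the tool's axes at that moment; what a row does not reach only later rows make up. A row lasts 1/12 s, in which the tool goes at most 41.7 mm and 7.16 degrees, less where a joint would pass 70% of its speed; a pose out of reach is approached as far as the arm can. A call with a gripper value outside its range is refused whole. The fingers move at their own pace and stop on an object; "newtons" is the grip in N (left out, the last holds). Time passes only in rows, so rows that repeat a pose let the fingers close. It gives the time, the measured TCP pose, the force, the opening and the grip force at its end, in the units of the state.
- status.get_obs(): the state, without advancing time (a new reading comes with each control period).
- imaging.read_camera(name): name is "scene" or "side" or "wrist"; returns (picture, depth): 420x560x3 uint8, red, green, blue; 420x560 float32, m along the optical axis (not along the pixel's ray), 0 where there is no reading.
- imaging.camera_info(name): a dict with "mtx" (3x3 intrinsics, pixels), "k1" (the pictures are not rectified: a ray, as slopes to the right and down, at radius r is drawn at 1 + k1 r^2 times it, then the intrinsics apply), "camera_from_world" (4x4, takes a point from world to camera coordinates). Camera axes: x right, y up, looking along -z (the intrinsics and any distortion apply to the point x, -y, -z); pixel columns grow to the right and rows downward; lengths in m; the calibration is good to about 2 mm. A picture is of the moment at which its call begins: read the wrist's pose just before it. camera_info takes no time and is no camera call; for the wrist camera it gives the pose at the moment of the call.
- manip.finish_job(): hands the job in; it is judged then, once.
The state is a dict: "t": time; "joint_positions": joint angles; "qd": joint speeds; "joint_efforts": joint torques, N m; "tool_pos": TCP position; "tcp_rot": TCP orientation; "force": force on the tool from outside, world axes, zero at the start; "moment": the same for the moment, N m; "width": finger opening in m; "grip_force": force on a finger pad.
Only numpy, scipy, OpenCV 4.12 (cv2) and the standard library are available. Lean on these libraries where they do the work, as an engineer would, in place of code of your own. Each camera call takes 0.05 s, during which the arm holds its last target. There are 200 camera calls.

### The job

Swing the takeaway-carton stand on the pass round to its next hole, so that the carton stands nearer the steel bowl of lemons and can be filled: pull up the black spring-plunger knob on the arm, turn the arm one hole so that its carton end moves towards the bowl, and let the plunger snap fully home. Leave the bowl of lemons and the white tub standing where they are.

Things in the scene. Friction and masses are not known exactly. Their poses are not given: they have to be found in the camera images.
- stand: Fixed 304 mm disc base; origin on the table at the arm's pivot, z up. Arm (top 58 mm, pivot cap 76 mm high) starts along base x: knob at x -120 mm, carton (to 170 mm high) at x +150 mm; they swing to opposite sides, lightly, stops at 40 degrees. Under the knob, an arc with 3 holes 120 mm from the pivot: middle (start) and 0.55 rad to either side; tapered mouths guide a pin let go within 10 mm.
- knob (a point): Centre of the plunger's upright round black knob, 30 mm diameter, 38 mm tall; at home its centre is 109 mm above the table. Below it: 12 mm pin, then a 28 mm sleeve (top 72 mm) on the 32 mm wide arm. It slides up at most 30 mm in the arm against a spring (5 N at home, 10 N at the top); from 20 mm up its pin is clear and the arm can swing. Let go, it springs down. It turns with the arm.
- bowl_centre (a point): Centre, 35 mm above the table, of the loose steel bowl of lemons, 170 mm across, 65 mm high, lemons to 97 mm. It stands left (+y) or right (-y) of the stand; the carton must go to that side, so the knob to the other. Not to be moved.
- tub_centre (a point): Centre, 60 mm above the table, of the loose white round open tub, 110 mm across, 120 mm high, on the other side of the stand from the bowl. Not to be moved.
There are look-alikes about, which are no part of the job. Of the things that look like the part that bears bowl_centre, take the one that is nearest to the robot's base at the start.

How it is judged:
On the way, in this order (a step that is already met when the one before it is completed fails the run):
1. the plunger is pulled up out of the middle hole, by at least 12 mm (z of knob in the frame of stand above 0.121 m), for 0.1 s.
2. the plunger is home in the next hole, with the carton swung to the bowl's side (z of knob in the frame of stand below 0.113 m and ((world y of bowl_centre above 0 m and y of knob in the frame of stand between -0.0707 and -0.0547 m) or (world y of bowl_centre below 0 m and y of knob in the frame of stand between 0.0547 and 0.0707 m))), for 0.2 s.
At the end, for the whole second after the job is handed in: The plunger is fully down (its knob within 4 mm of home height) in the hole that puts the carton on the bowl's side (the knob's sideways position within 8 mm of that hole's) (all of step 2); the robot touches nothing.
It fails at once if the bowl of lemons or the white tub is shifted by more than 30 mm (distance of any of bowl_centre, tub_centre from where it was at the start of the episode above 0.03 m).
It also fails if it takes over 38 s, if anything falls off the work surface, if the arm or the gripper's body presses on something with over 40 N, if the wrist force passes 120 N, or if a joint passes its speed limit or range.

## Working session

There is one attempt and no reset: what is moved stays moved. The work goes in short steps, Python scripts to look and compute and a tool call to move; the robot and the scene stay as the last step left them, time stands still between calls to the robot, and variables do not carry over. Pictures are saved under pics/ and viewed, at most 10 in all, crops included, and the job is handed in when it is done.

Besides the shell and the picture viewer there is one more tool, called after ">>>" by a JSON object that holds its "api" and its "payload", one argument or row to a line. step_arm: Moves the arm, as the interface text tells. Its arguments: {"type":"object","properties":{"commands":{"type":"array"},"newtons":{"type":"number"}},"required":["commands"]}

```bash
mkdir -p pics
cat > h.py <<'E'
import numpy as np, cv2
from station import status, imaging, manip
def grab(n):
    i=imaging.camera_info(n); p,d=imaging.read_camera(n); return p,d,i
def pts(d,i):
    "world point per pixel"
    K=np.array(i["mtx"]); T=np.linalg.inv(np.array(i["camera_from_world"]))
    h,w=d.shape; u,v=np.meshgrid(np.arange(w),np.arange(h))
    s=cv2.undistortPoints(np.stack([u,v],-1).reshape(-1,1,2).astype(float),K,np.array([i["k1"],0,0,0.])).reshape(h,w,2)
    c=np.stack([s[...,0]*d,-s[...,1]*d,-d],-1)
    return c@T[:3,:3].T+T[:3,3]
E
python3 - <<'E'
from h import *
o=status.get_obs();print(o, manip.grip_point_offset)
a,d,i=grab("scene");b,e,j=grab("side")
np.savez("s0.npz",a=a,b=b,P=pts(d,i),Q=pts(e,j),d=d,e=e)
cv2.imwrite("pics/scene0.png",a[...,::-1]);cv2.imwrite("pics/side0.png",b[...,::-1])
E
```

```text
{'t': 0.0, 'joint_positions': array([-9.47884539e-01,  3.59361058e-01,  1.10827692e-02, -3.79926301e-04,
       -1.22406018e+00, -2.88133025e-01]), 'qd': array([-7.24182908e-05, -1.29785826e-03, -1.53231392e-03,  1.99900157e-03,
        9.00435536e-04, -2.15206062e-03]), 'joint_efforts': array([ 1.41293513e-03, -5.83322346e+01,  2.93418485e+01,  6.93604723e+00,
       -6.03082299e-03, -6.89232436e-06]), 'tool_pos': array([ 0.22163792, -0.63708531,  0.2303854 ]), 'tcp_rot': array([ 5.23156831e-01, -3.09736314e+00, -2.42196560e-03]), 'force': array([0.14786771, 0.26349479, 0.28784482]), 'moment': array([-0.0635197 , -0.0208085 , -0.03821545]), 'grip_force': 0.0, 'width': 0.08564266697875128} 0.0187
```

View pics/scene0.png

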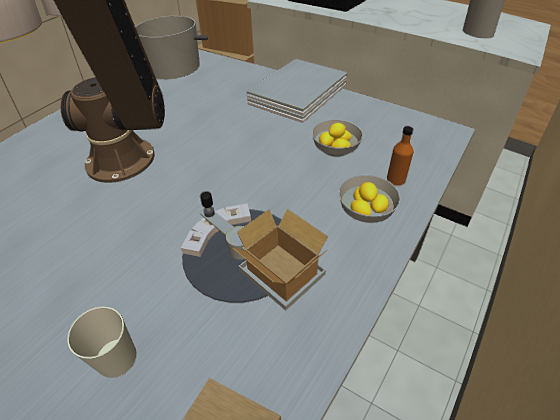

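View pics/side0.png

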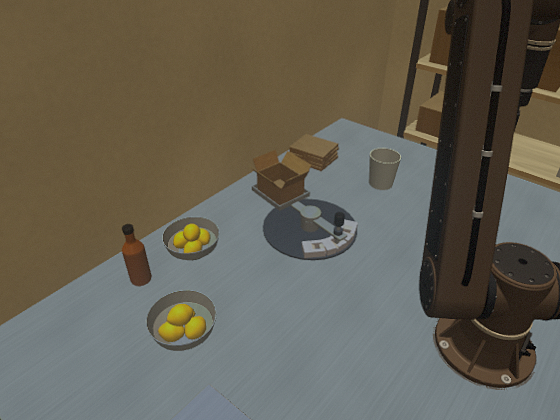

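The scene view shows the black knob at (207,199) with the disc at (237,255) and the carton at (283,258). There are two lemon bowls, at (337,137) and (369,198), and the tub is at (103,342). The side view shows the same knob at (339,220), bowls at (181,320) and (191,238), and the tub at (383,168). The bottle at (400,160) has a dark cap that could be taken for the knob. I'll measure these next.

Run:
```python
from h import *
z=np.load("s0.npz")
def show(nm,M,P,im):
    n,l,st,c=cv2.connectedComponentsWithStats(M.astype(np.uint8))
    for k in range(1,n):
        if st[k,4]>25:
            q=P[l==k]; print(nm,c[k].round(),st[k,4],"med",np.median(q,0).round(3),"lo",np.percentile(q,3,0).round(3),"hi",np.percentile(q,97,0).round(3))
for im,P,d in ((z['a'],z['P'],z['d']),(z['b'],z['Q'],z['e'])):
    hsv=cv2.cvtColor(im,cv2.COLOR_RGB2HSV); H,S,V=hsv[...,0],hsv[...,1],hsv[...,2]
    ok=(d>0)&(P[...,0]>.2)&(P[...,2]<.3)&(P[...,2]>-.02)&(np.hypot(P[...,0],P[...,1])<1.3)
    show("yellow",ok&(H>20)&(H<32)&(S>180)&(V>120),P,im)
    show("black",ok&(V<45)&(P[...,2]>.07),P,im)
    show("cap", ok&(P[...,2]>.068)&(P[...,2]<.082)&(S<70)&(V>80),P,im)
    show("disc",ok&(V<75)&(P[...,2]<.03),P,im)
    show("tall",ok&(P[...,2]>.105)&(P[...,2]<.135)&(S<80)&(V>80),P,im)
cv2.imwrite("pics/crop0.png",cv2.resize(z['a'][170:310,160:345,::-1],None,fx=4,fy=4,interpolation=cv2.INTER_CUBIC))
```

```text
yellow [336. 136.] 479 med [0.597 0.424 0.052] lo [0.548 0.4   0.033] hi [0.635 0.478 0.093]
yellow [368. 200.] 744 med [0.811 0.21  0.053] lo [0.767 0.171 0.035] hi [0.852 0.24  0.094]
black [347.   5.] 96 med [0.221 1.23  0.217] lo [0.202 1.22  0.192] hi [0.228 1.277 0.239]
black [142.  95.] 38 med [0.204 0.019 0.289] lo [0.2   0.011 0.269] hi [0.208 0.026 0.299]
black [407. 130.] 69 med [0.826 0.391 0.186] lo [0.815 0.386 0.175] hi [0.837 0.408 0.189]
black [206. 199.] 147 med [ 0.486 -0.072  0.117] lo [ 0.473 -0.08   0.094] hi [ 0.493 -0.058  0.128]
cap [375.  48.] 246 med [0.429 1.149 0.075] lo [0.217 1.142 0.068] hi [0.599 1.158 0.081]
cap [208. 210.] 37 med [ 0.481 -0.068  0.071] lo [ 0.466 -0.074  0.068] hi [ 0.488 -0.053  0.081]
cap [234. 234.] 162 med [ 0.589 -0.1    0.072] lo [ 0.571 -0.113  0.068] hi [ 0.613 -0.069  0.076]
cap [283. 284.] 241 med [ 0.804 -0.167  0.072] lo [ 0.66  -0.193  0.068] hi [ 0.826 -0.067  0.074]
cap [ 93. 330.] 246 med [ 0.508 -0.461  0.075] lo [ 0.5   -0.509  0.069] hi [ 0.54  -0.42   0.082]
cap [114. 357.] 150 med [ 0.594 -0.476  0.075] lo [ 0.5
[... 985 characters left out ...]
 -0.411  0.082]
cap [280. 196.] 123 med [ 0.687 -0.063  0.073] lo [ 0.657 -0.167  0.069] hi [ 0.823 -0.041  0.077]
cap [311. 211.] 164 med [ 0.59  -0.08   0.073] lo [ 0.567 -0.107  0.068] hi [ 0.616 -0.057  0.077]
disc [326. 210.] 391 med [ 0.596 -0.194  0.008] lo [ 0.517 -0.227  0.004] hi [ 0.689 -0.146  0.011]
disc [290. 230.] 1438 med [ 0.638 -0.034  0.008] lo [ 0.507 -0.112  0.003] hi [0.726 0.059 0.012]
disc [346. 246.] 60 med [ 0.45  -0.076  0.006] lo [ 0.445 -0.151 -0.001] hi [ 0.463 -0.02   0.01 ]
disc [148. 277.] 38 med [0.798 0.394 0.016] lo [0.794 0.383 0.003] hi [0.803 0.404 0.028]
tall [385. 157.] 217 med [ 0.545 -0.465  0.112] lo [ 0.493 -0.516  0.105] hi [ 0.599 -0.409  0.12 ]
```

View pics/crop0.png

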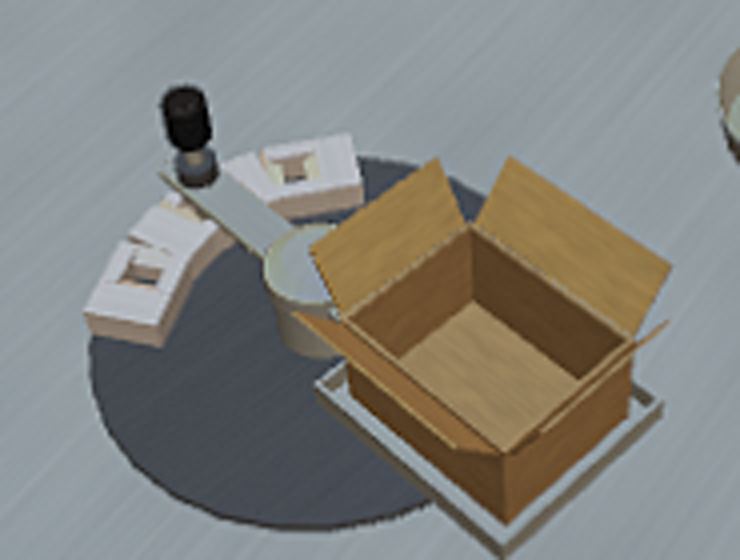

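There are two lemon bowls, at about (0.59,0.45) in scene (337,137) and (0.80,0.22) in scene (369,198). The first is nearer the base, and both are on the +y side, so the carton goes to +y and the knob to −y. For the knob, the candidates are the black knob on the arm at (206,199) and the bottle cap at (407,130). The crop confirms the first, which sits on a sleeve on the arm. Next I'll refine the knob and pivot positions.

```bash
cat >> h.py <<'E'
from scipy.spatial.transform import Rotation as Ro
def ray(i,uv):
    K=np.array(i["mtx"]); T=np.linalg.inv(np.array(i["camera_from_world"]))
    s=cv2.undistortPoints(np.array(uv,float).reshape(1,1,2),K,np.array([i["k1"],0,0,0.])).ravel()
    v=T[:3,:3]@np.array([s[0],-s[1],-1]); return T[:3,3],v/np.linalg.norm(v)
def tri(rs):
    A=sum(np.eye(3)-np.outer(v,v) for c,v in rs); b=sum((np.eye(3)-np.outer(v,v))@c for c,v in rs)
    return np.linalg.solve(A,b)
def onz(r,z): c,v=r; return c+v*(z-c[2])/v[2]
def tool(p):
    o=status.get_obs(); R=Ro.from_rotvec(o["tcp_rot"]).as_matrix()
    return o["tool_pos"],R,R.T@(np.array(p)-o["tool_pos"])*1000
E
python3 - <<'E'
from h import *
z=np.load("s0.npz"); rs=[]
caps=[]
for nm,im,P,bx in (("scene",z['a'],z['P'],(150,150,300,300)),("side",z['b'],z['Q'],(255,185,370,265))):
    V=cv2.cvtColor(im,cv2.COLOR_RGB2HSV)[...,2]; i=imaging.camera_info(nm)
    x0,y0,x1,y1=bx; B=np.zeros(V.shape,bool); B[y0:y1,x0:x1]=1
    m=B&(P[...,2]>.088)&(V<60)&(np.hypot(P[...,0]-.476,P[...,1]+.065)<.035)
    v,u=np.nonzero(m); c=((u.min()+u.max())/2,(v.min()+v.max())/2); print(nm,c,u.mean(),v.mean())
    rs.append(ray(i,(u.mean(),v.mean()))); print(onz(rs[-1],.109))
    d=B&(abs(P[...,2]-.075)<.004)&(np.hypot(P[...,0]-.591,P[...,1]+.088)<.05); q=P[d]; print("cap",q.mean(0),q.min(0),q.max(0))
print("knob",tri(rs))
p,R,_=tool([0,0,0]);print(p,R.round(3))
E
```

```text
scene (np.float64(206.0), np.float64(199.5)) 206.2987012987013 199.33766233766235
[ 0.47952929 -0.06627146  0.109     ]
cap [ 0.59104802 -0.09496889  0.07332781] [ 0.5741717  -0.11356462  0.07112702] [ 0.61279024 -0.06790406  0.07688777]
side (np.float64(339.0), np.float64(219.0)) 338.93333333333334 218.64166666666668
[ 0.47736802 -0.06361689  0.109     ]
cap [ 0.59070887 -0.08333682  0.07393294] [ 0.56216476 -0.11062373  0.07102663] [ 0.61580641 -0.05970337  0.07866028]
knob [ 0.47829885 -0.06523811  0.10754404]
[ 0.22161347 -0.63710845  0.23044887] [[-0.944 -0.329 -0.001]
 [-0.329  0.944  0.001]
 [ 0.     0.002 -1.   ]]
```

>>> {"api": "step_arm", "payload": {
  "commands": [
    [[-431, 455, 0], 0.5, 85],
    [[-431, 455, 0], 0.5, 85],
    [[-431, 455, 0], 0.5, 85],
    [[-431, 455, 0], 0.5, 85],
    [[-431, 455, 0], 0.5, 85],
    [[-431, 455, 0], 0.5, 85],
    [[-431, 455, 0], 0.5, 85],
    [[-431, 455, 0], 0.5, 85],
    [[-431, 455, 0], 0.5, 85],
    [[-431, 455, 0], 0.5, 85],
    [[-431, 455, 0], 0.5, 85],
    [[-431, 455, 0], 0.5, 85],
    [[-431, 455, 0], 0.5, 85],
    [[-431, 455, 0], 0.5, 85],
    [[-431, 455, 0], 0.5, 85],
    [[-431, 455, 0], 0.5, 85],
    [[-431, 455, 0], 0.5, 85],
    [[-431, 455, 0], 0.5, 85],
    [[-431, 455, 0], 0.5, 85],
    [[-431, 455, 0], 0.5, 85]
  ]
}}

```text
t: 1.77
tool_pos: [0.4788, -0.0671, 0.2312]
tcp_rot: [-0.261, -3.13, 0.0]
force: [0.3, 0.2, -0.5]
width: 0.0851
grip_force: 0.0
```

Run:
```python
from h import *
print(tool([.4785,-.065,.23])[0],tool([.4785,-.065,.23])[2],tool([0,0,0])[1].round(3))
a,d,i=grab("wrist"); P=pts(d,i); np.savez("w0.npz",a=a,P=P)
cv2.imwrite("pics/w0.png",a[...,::-1])
V=a.max(-1)
m=(V<60)&(P[...,2]>.09)&(P[...,2]<.135)&(d>0)&(np.hypot(P[...,0]-.478,P[...,1]+.065)<.04)
q=P[m];t=q[q[:,2]>.124];print(m.sum(),q.min(0),q.max(0),t.mean(0) if len(t) else 0,len(t))
```

```text
[ 0.47878572 -0.06710167  0.23119464] [0.62986388 2.02527718 1.19471806] [[-0.986  0.166 -0.   ]
 [ 0.166  0.986 -0.   ]
 [ 0.    -0.    -1.   ]]
627 [ 0.46220264 -0.07879504  0.09572168] [ 0.49044923 -0.05050084  0.12937096] [ 0.47423386 -0.06412809  0.12635136] 383
```

View pics/w0.png

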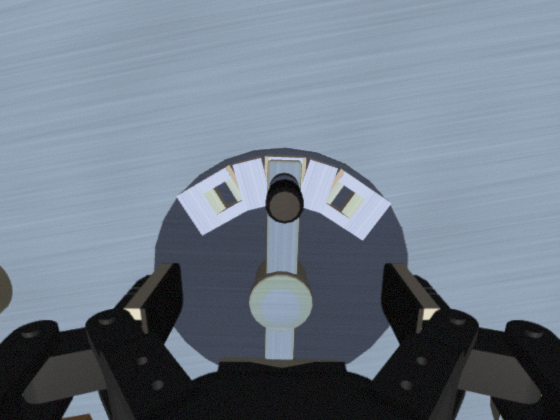

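The wrist view shows the knob top at (285,201), the pivot cap at (281,303), and the side holes at (222,195) and (347,198). I'll cast rays for the exact knob and pivot positions.

Run:
```python
from h import *
z=np.load("w0.npz"); i=imaging.camera_info("wrist")
P=z['P'];a=z['a']
m=(P[...,2]>.122)&(P[...,2]<.135)&(np.hypot(P[...,0]-.478,P[...,1]+.065)<.03); v,u=np.nonzero(m);(c,r)=cv2.minEnclosingCircle(np.stack([u,v],1).astype(np.float32));print(c,r)
k=onz(ray(i,c),.128)
m=(abs(P[...,2]-.075)<.005)&(np.hypot(P[...,0]-.592,P[...,1]+.088)<.05); v,u=np.nonzero(m);(c,r)=cv2.minEnclosingCircle(np.stack([u,v],1).astype(np.float32));print(c,r)
p=onz(ray(i,c),.076); p2=onz(ray(i,(281,302)),.076)
print(k,p,p2)
dd=(p2-k)[:2];print(np.linalg.norm(dd),np.arctan2(dd[1],dd[0]))
print("holes",onz(ray(i,(222,195)),.04),onz(ray(i,(347,198)),.04))
print(tool([k[0],k[1],.092])[2])
```

```text
(284.111572265625, 204.2603302001953) 19.474111557006836
(280.4437561035156, 304.1793212890625) 26.61865997314453
[ 0.47573916 -0.06457725  0.128     ] [ 0.58995664 -0.08700322  0.076     ] [ 0.58763619 -0.08604992  0.076     ]
0.11393867338554022 -0.189591915521152
holes [ 0.47888975 -0.12817363  0.04      ] [ 0.50302742 -0.00398225  0.04      ]
[  3.53216249   2.0494083  139.34222197]
```

>>> {"api": "step_arm", "payload": {
  "commands": [
    [[2, 2, 40], 0.02, 85],
    [[2, 2, 80], 0.02, 85],
    [[2, 2, 110], 0.02, 85],
    [[2, 2, 125], 0.02, 85],
    [[2, 2, 138], 0.02, 85],
    [[2, 2, 138], 0.02, 85],
    [[2, 2, 138], 0.02, 50],
    [[2, 2, 138], 0.02, 40],
    [[2, 2, 138], 0.02, 35],
    [[2, 2, 138], 0.02, 30],
    [[2, 2, 138], 0.02, 25],
    [[2, 2, 138], 0.02, 20],
    [[2, 2, 138], 0.02, 20],
    [[2, 2, 138], 0.02, 20],
    [[2, 2, 138], 0.02, 20],
    [[2, 2, 138], 0.02, 20]
  ],
  "newtons": 60
}}

```text
t: 3.15
tool_pos: [0.4782, -0.0639, 0.0945]
tcp_rot: [0.29, 3.127, 0.0]
force: [-1.0, -0.7, 6.5]
width: 0.0287
grip_force: 58.6
```

>>> {"api": "step_arm", "payload": {
  "commands": [
    [[0, 0, -6], 0, 20],
    [[0, 0, -12], 0, 20],
    [[0, 0, -18], 0, 20],
    [[0, 0, -24], 0, 20],
    [[0, 0, -27], 0, 20],
    [[0, 0, -27], 0, 20],
    [[0, 0, -27], 0, 20],
    [[0, 0, -27], 0, 20]
  ]
}}

```text
t: 3.82
tool_pos: [0.478, -0.0638, 0.1202]
tcp_rot: [0.291, 3.127, 0.0]
force: [4.7, -2.6, -9.1]
width: 0.0285
grip_force: 59.7
```

Run:
```python
from h import *
a,d,i=grab("side"); cv2.imwrite("pics/s1.png",cv2.resize(a[180:280,240:400,::-1],None,fx=5,fy=5))
o=status.get_obs(); p,R,_=tool([0,0,0]); print(p,R.round(3),o["force"])
pv=np.array([.593,-.0875]); r=p[:2]-pv; print(np.linalg.norm(r),np.arctan2(-r[1],-r[0]))
a0=np.arctan2(-r[1],-r[0])
for t in np.arange(.05,.6,.05):
    c,s=np.cos(t),np.sin(t); q=np.r_[pv+np.array([[c,-s],[s,c]])@r,p[2]]; print(round(t,2),q.round(4),(R.T@(q-p)*1000).round(1))
```

```text
[ 0.4780024  -0.0637837   0.12021737] [[-0.983  0.184  0.001]
 [ 0.184  0.983  0.   ]
 [-0.001  0.    -1.   ]] [ 6.04325556 -2.08485569 -8.25820582]
0.11741767874949766 -0.20338153874181014
0.05 [ 0.477  -0.0696  0.1202] [-0.  -5.9 -0. ]
0.1 [ 0.4762 -0.0754  0.1202] [ -0.4 -11.7  -0. ]
0.15 [ 0.4757 -0.0812  0.1202] [ -1.  -17.6  -0. ]
0.2 [ 0.4756 -0.0871  0.1202] [ -1.9 -23.4  -0. ]
0.25 [ 0.4757 -0.093   0.1202] [ -3.1 -29.1  -0. ]
0.3 [ 0.4761 -0.0988  0.1202] [ -4.6 -34.8  -0. ]
0.35 [ 0.4768 -0.1047  0.1202] [ -6.4 -40.4  -0. ]
0.4 [ 0.4778 -0.1104  0.1202] [ -8.4 -45.9  -0. ]
0.45 [ 0.4791 -0.1162  0.1202] [-10.8 -51.3  -0. ]
0.5 [ 0.4807 -0.1218  0.1202] [-13.4 -56.5  -0. ]
0.55 [ 0.4826 -0.1274  0.1202] [-16.2 -61.7  -0. ]
```

View pics/s1.png

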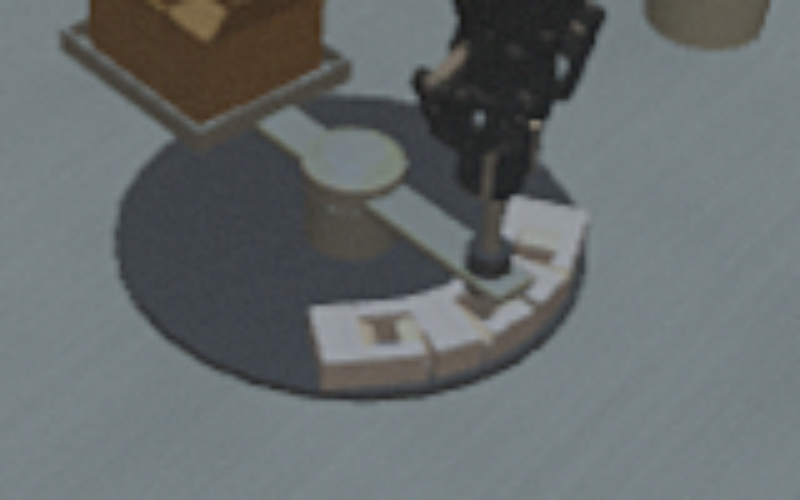

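The crop shows the plunger raised in the fingers at (490,190), with the pin clear above the sleeve at (490,255). Now I'll swing it along the arc.

>>> {"api": "step_arm", "payload": {
  "commands": [
    [[0, -6, 0], -0.05, 20],
    [[-0.4, -12, 0], -0.1, 20],
    [[-1, -18, 0], -0.15, 20],
    [[-1.9, -24, 0], -0.2, 20],
    [[-3.1, -29.5, 0], -0.25, 20],
    [[-4.6, -35, 0], -0.3, 20],
    [[-6.4, -41, 0], -0.35, 20],
    [[-8.5, -46.5, 0], -0.4, 20],
    [[-11, -52, 0], -0.45, 20],
    [[-13.5, -57.5, 0], -0.5, 20],
    [[-16.3, -62.5, 0], -0.55, 20],
    [[-16.3, -62.5, 0], -0.55, 20],
    [[-16.3, -62.5, 0], -0.55, 20],
    [[-16.3, -62.5, 0], -0.55, 20]
  ]
}}

```text
t: 5.03
tool_pos: [0.4826, -0.128, 0.12]
tcp_rot: [-0.569, 3.089, 0.001]
force: [4.9, -1.4, -9.7]
width: 0.028
grip_force: 60.2
```

Run:
```python
from h import *
a,d,i=grab("side"); cv2.imwrite("pics/s2.png",cv2.resize(a[150:280,220:400,::-1],None,fx=4.4,fy=4.4))
o=status.get_obs(); p,R,_=tool([0,0,0]); print(p,o["force"],o["width"])
r=p[:2]-np.array([.593,-.0875]); print(np.linalg.norm(r),np.arctan2(-r[1],-r[0])+.19)
```

```text
[ 0.48253046 -0.12800776  0.11998828] [ 4.49486774 -1.31983722 -8.44054546] 0.02799388134814018
0.1176622198916155 0.5414628619380439
```

View pics/s2.png

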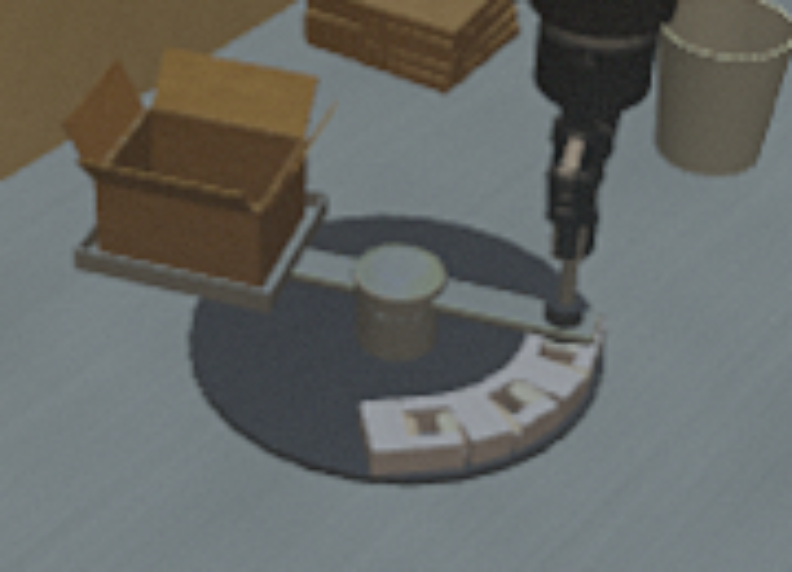

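The crop shows the sleeve at (563,313) right over the right-hand hole at (557,350), and the carton swung towards the bowl. Releasing it now.

>>> {"api": "step_arm", "payload": {
  "commands": [
    [[0, 0, 0], 0, 85],
    [[0, 0, 0], 0, 85],
    [[0, 0, 0], 0, 85],
    [[0, 0, 0], 0, 85],
    [[0, 0, 0], 0, 85],
    [[0, 0, 0], 0, 85],
    [[0, 0, -30], 0, 85],
    [[0, 0, -60], 0, 85],
    [[0, 0, -90], 0, 85],
    [[0, 0, -120], 0, 85],
    [[0, 0, -120], 0, 85],
    [[0, 0, -120], 0, 85]
  ]
}}

```text
t: 6.08
tool_pos: [0.4831, -0.1282, 0.2422]
tcp_rot: [-0.569, 3.085, -0.001]
force: [0.3, 0.0, -1.8]
width: 0.0851
grip_force: 0.0
```

Run:
```python
from h import *
for n in ("side","wrist"):
    a,d,i=grab(n);P=pts(d,i)
    m=(a.max(-1)<60)&(d>0)&(P[...,2]>.085)&(P[...,2]<.16)&(np.hypot(P[...,0]-.481,P[...,1]+.13)<.04)
    q=P[m]; print(n,m.sum(),q.min(0),q.max(0),np.percentile(q[:,2],[2,95]))
    if n=="wrist": cv2.imwrite("pics/w1.png",a[...,::-1])
print(status.get_obs()["tool_pos"],status.get_obs()["force"])
```

```text
side 118 [ 0.46688148 -0.13874613  0.09052696] [ 0.49173081 -0.10696085  0.13063685] [0.09168379 0.12884393]
wrist 597 [ 0.46689067 -0.1427415   0.09446896] [ 0.49530637 -0.11380842  0.12884839] [0.09744411 0.12793441]
[ 0.48168713 -0.12817085  0.23976099] [-0.42473502  0.78832085 -0.32302408]
```

View pics/w1.png

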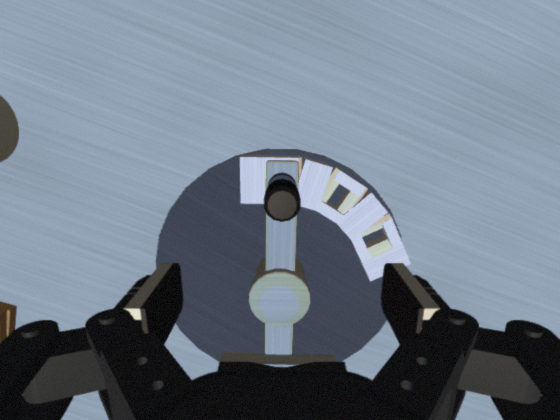

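The wrist view shows the knob at (282,200) over the end block, with the other two holes empty at (340,195) and (377,237). The knob top is at 0.128 m, which is home height, and the gripper is clear. Handing in.

```bash
python3 -c "
from station import manip
print(manip.finish_job())"
```

```text
the job is handed in; nothing more can be done
None
```

I swung the stand one hole so the carton is on the bowl's side, and handed the job in at about 6 s; the plunger measured home in that hole with the gripper clear, though no verdict came back.

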